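# Shut the curing chamber and hold its lamp shutter open at the index

## Task

The coated lens is in the UV curing chamber: lower the chamber's front sash fully by its bar handle, and only then draw the spring-return lamp shutter on the roof out by its bow handle until the front edge of the blade is level with the index pointer on the scale beside it. The shutter springs shut when let go, so keep it there and finish while your gripper is still holding it at the pointer, with the sash still down. Do not disturb the loose things lying about.

Things in the scene. Friction and masses are not known exactly. Their poses are not given: they have to be found in the camera images.
- cure: grey sheet-metal UV curing chamber fixed to the bench: a box 300 mm deep (its x axis; the front is its -x side), 340 mm wide (y), flat roof 190 mm above the bench; origin on the bench under the box's centre, z up. Two upright sash guides stand at its front corners (x -174 to -148 mm, |y| 148 to 176 mm), tops 302 mm above the bench
- sash (a joint): height of the sash above fully shut, m: 0 = fully down, 0.11 = fully up. It slides straight up and down in front of the chamber, is counterbalanced (stays where it is left) and needs 3 to 7 N to move either way
- sash_grip (a point): middle of the sash's bar handle: a level round steel bar, 14 mm thick, 126 mm long (along the chamber's y), its axis 46 mm in front of the sash's face and 24 mm below the sash's top edge, on two stems 110 mm apart. It is 166 mm above the bench when the sash is fully down and rises with it. Axes as cure
- shutter (a joint): how far the shutter is drawn out of the lamp head towards the chamber's front (its -x), m: 0 = sprung home, 0.072 = end stop. The return spring pulls with about 4 N at home, rising by 1.1 N per cm (about 12 N at the stop)
- shutter_grip (a point): middle of the shutter's bow handle: a level round dark bar 14 mm thick, 70 mm long (along the chamber's y), on two posts 60 mm apart that stand on the blade; 243 mm above the bench, 53 mm above the roof; its axis is 56 mm in front of the lamp head at home. Axes as cure
- shutter_edge (a point): front edge of the flat steel shutter blade (122 mm wide), at its corner next to the index; it lies 12 mm in front of the bow handle's axis and moves with it. Axes as cure
- index_mark (a point): tip of the index pointer: a bar 3 mm thick reaching sideways (along y) to the blade's path from a small dark clamp block with a brass thumbscrew (20 mm high) on the scale bar, on the -y side of the blade. Blade edge and pointer are level when they have the same x in the chamber's axes; set 30 to 58 mm in front of the edge's place at home
- lamp_head (a point): centre of the top of the finned aluminium lamp head on the rear half of the chamber's roof: 150 mm deep (x), 210 mm wide (y), top 275 mm above the bench. In front of it the roof carries only the shutter's low slideway, the scale with the index, and the tin
- tin: small closed aluminium tin, 63 mm wide, 32 mm high, standing on the chamber's roof on the other side of the slideway from the index; origin: centre of its underside
- tape: roll of paper masking tape lying flat, 104 mm across, 25 mm high, on the bench before the chamber; origin: centre of its underside
- lens: spare fog-lamp lens, a clear dome on a black ring, 92 mm across, 40 mm high, on the bench before the chamber; origin: centre of its underside
- syringe: white coating syringe with a black sleeve, 150 mm long, lying on the bench before the chamber (body x axis along it); origin: on the bench under its finger flange
- spray: trigger spray bottle, black with a blue head, 76 mm across, 225 mm high; origin: centre of its underside
- polish: white bottle of polish, 64 mm across, 190 mm high; origin: centre of its underside
- block: black rubber sanding block 125 x 68 x 36 mm; origin: centre of its underside

How it is judged (in metres and radians):
On the way:
1. the sash is fully down (value of joint sash below 0.004 m), for 0.2 s.
At the end, for the whole second after the job is handed in: the sash is fully down (within 4 mm) and the front edge of the shutter blade is level with the index pointer (within 5 mm either way along the slide), held there by the gripper's fingers (more than 2 N on the shutter) through the last second (value of joint sash below 0.004 m and x of shutter_edge in the frame of index_mark between -0.005 and 0.005 m and contact force between the fingers and shutter above 2 N); the arm keeps its last pose, push and grip.
It fails at once if the shutter is opened (more than 8 mm) while the sash is not fully down (more than 6 mm up) (value of joint shutter above 0.008 m and value of joint sash above 0.006 m).
It fails at once if a loose bystander is disturbed (moved more than 30 mm) (distance of any of tin, tape, lens, syringe, spray, polish, block from where it was at the start of the episode above 0.03 m).
It also fails if it takes over 40 s, if anything falls off the work surface, if the arm or the gripper's body presses on something with over 40 N, if the wrist force passes 120 N, or if a joint passes its speed limit or range.

## Robot

A 6-joint arm with a two-finger parallel gripper is mounted at the origin on the work surface. World frame = base frame: x ahead of the robot, y to its left, z up, the work surface at z = 0. Lengths are in m, angles in degrees, forces in N, time in s.
With the tool pointing down it reaches from about 0.4 to 0.925 m from the base axis. Payload 3.4 kg.
Tool frame: the origin (TCP) lies at the very end of the fingers, on their centre line; the grasp point (between the pads) lies 19 mm behind it; x points along the fingers, z is the direction in which the jaws open and shut, and the axes are right-handed (so a half turn about x gives the same grasp; the last joint's range is limited). The gripper opens to 85 mm and grips with 20 to 120 N. Pads are 22 mm wide; open, the fingers measure 114 mm over their backs; the gripper's body (76 mm by 85 mm) begins 54 mm behind the grasp point. The pads swing forward as they close: fully open they stand 13 mm farther back than shut.
Start: joints at [69.127, 17.578, 86.31, -0, 76.112, -4.211], TCP at [0.165, 0.551, 0.196] pointing down, gripper open.
Joint ranges: [-179.03, 179.03], [-60, 130.46], [8.19, 133.38], [-81.62, 261.62], [5.75, 156.47], [-153.77, 153.77]. Speed limits (degrees/s): [147.25, 147.25, 180, 180, 180, 180].

## Interface

Orientations are given as [roll, pitch, yaw] about the fixed x, y, z axes, in that order (R = Rz(yaw) Ry(pitch) Rx(roll)).
In Python, from rig import bot, camera, camera_model, search_frame, regions_of gives the robot as it stands.
- The arm moves only by the tool drive_tool, never from a script. Its argument "targets" is text: rows parted by semicolons, each of 6 numbers parted by spaces: the shift along the tool's x, y, z in units of 25 mm (1.0 is 25 mm), then the turn, a rotation vector about the tool's x, y, z in units of 10 degrees (1.0 is 10 degrees). In form: dx dy dz ax ay az; .... A call has exactly 8 rows; each row shifts and turns the commanded pose from where the row before left it, along the tool's axes as they then stand; what a row does not reach is not made up. A row lasts 1/8 s, in which the tool goes at most 62.5 mm and 10.7 degrees, less where a joint would pass 70% of its speed; a pose out of reach is approached as far as the arm can. A call is refused whole if a number of a shift passes 1 or a number of a turn 1, either way. A call with a gripper value outside its range is refused whole. "fingers" is the finger opening in mm, from 0 to 85.4, set as the call begins (left out, the last holds). The fingers move at their own pace and stop on an object; "force" is the grip in N (left out, the last holds). Time passes only in rows, so rows that do not move let the fingers close, or fill a call up. It gives the time, the measured TCP pose, the force and the opening at its end, in the units of the state.
- bot.observe(): the state, without advancing time (a new reading comes with each control period).
- camera(name): name is "scene" or "top" or "wrist"; returns (picture, depth): 480x640x3 uint8, red, green, blue; 480x640 float32, m along the optical axis (not along the pixel's ray), 0 where there is no reading.
- camera_model(name): a dict with "vfov" (degrees; the focal length in pixels is half the picture's height over the tangent of half this angle, whatever the lens; pixels are square), "cx", "cy" (the principal point, pixels), "world_to_cam" (4x4, takes a point from world to camera coordinates). Camera axes: x right, y down, z forward; pixel columns grow to the right and rows downward; lengths in m; the calibration is good to about 2 mm. A picture is of the moment at which its call begins: read the wrist's pose just before it. camera_model takes no time and is no camera call; for the wrist camera it gives the pose at the moment of the call.
- bot.finish_job(): hands the job in, once; it reports no verdict.
Trained networks look in the newest picture that a camera, given by its name, has taken for a name from the list of things; names that differ only in an ending like _2 or _b are one class to them, and where a whole thing is asked for, a point or a joint stands for the part that bears it (a point fixed in the world has none). Each returns a list of dicts, best first, with "p" (0 to 1); they miss things now and then, are a little off and sometimes report something else, mostly with a low value. They report only what shows in the picture. A call takes as long as a camera call.
- search_frame(query, camera): "rect" ([left, top, width, height] in pixels, round what is visible of it).
- regions_of(query, camera): "region" (480x640 bool, what is visible of it) and "rect" ([left, top, width, height] in pixels, round what is visible of it).
The state is a dict: "time_s": time; "joints": joint angles; "qvel": joint speeds; "joint_torque": joint torques, N m; "ee_pos": TCP position; "orientation": TCP orientation; "wrist_force": force on the tool from outside, world axes, zero at the start; "moment": the same for the moment, N m; "width": finger opening in m.
Only numpy, scipy, OpenCV 4.12 (cv2) and the standard library are available. Lean on these libraries where they do the work, as an engineer would, in place of code of your own. Each camera call takes 0.05 s, during which the arm holds its last target.

## Working session

There is one attempt and no reset: what is moved stays moved. The work goes in short steps, Python scripts to look and compute and a tool call to move; the robot and the scene stay as the last step left them, time stands still between calls to the robot, and variables do not carry over. Pictures are saved under pics/ and viewed, and the job is handed in when it is done.

Besides the shell and the picture viewer there is one more tool, called after "Call:" by a JSON object that holds its "api" and its "payload". drive_tool: Moves the arm, as the interface text tells. Its arguments: {"type":"object","properties":{"targets":{"type":"string"},"fingers":{"type":"number"},"force":{"type":"number"}},"required":["targets"]}

```bash
ls; mkdir -p pics; cat > h.py <<'E'
import numpy as np, cv2
from rig import bot, camera, camera_model, search_frame, regions_of
def model(n):
    m=camera_model(n); f=240/np.tan(np.radians(m["vfov"])/2); return f,m["cx"],m["cy"],np.array(m["world_to_cam"])
def unproj(n,u,v,d,M=None):
    f,cx,cy,T=M or model(n); u=np.asarray(u,float);v=np.asarray(v,float)
    p=np.stack([(u-cx)/f*d,(v-cy)/f*d,d,np.ones_like(d)],-1)
    return (p@np.linalg.inv(T).T)[...,:3]
def proj(n,P,M=None):
    f,cx,cy,T=M or model(n); P=np.atleast_2d(P); c=P@T[:3,:3].T+T[:3,3]
    return np.stack([c[:,0]/c[:,2]*f+cx,c[:,1]/c[:,2]*f+cy],-1)
def cloud(n,depth,M=None):
    v,u=np.mgrid[:480,:640]; return unproj(n,u,v,depth.astype(float),M)
E
python3 - <<'E'
from h import *
s=bot.observe(); print(s)
for n in ["scene","top"]:
    im,d=camera(n); np.savez(f"pics/{n}0.npz",im=im,d=d); cv2.imwrite(f"pics/{n}0.png",im[:,:,::-1])
    print(n,model(n))
E
```

```text
pics
{'time_s': 0.0, 'joints': array([ 6.91270776e+01,  1.76220605e+01,  8.63824867e+01, -2.02896707e-03,
        7.61123958e+01, -4.21108240e+00]), 'qvel': array([-0.05300907, -0.13582687,  0.05547361, -0.00104335,  0.08237516,
        0.01380435]), 'joint_torque': array([ 2.39655010e-04, -4.57561111e+01, -2.51911730e+01,  1.09589510e-04,
        1.34287230e-02, -4.30770459e-07]), 'ee_pos': array([0.16462646, 0.55012764, 0.19489236]), 'orientation': array([ 176.75336449,   89.88304046, -109.90798654]), 'wrist_force': array([-0.02050402, -0.22960961,  0.14023639]), 'moment': array([-0.0178841 , -0.00807561,  0.01673409]), 'width': 0.08557592254591101}
scene (np.float64(591.7510419639901), 316.51974495756843, 239.45824032126666, array([[ 0.38832549,  0.92149606, -0.00695122, -0.10971619],
       [ 0.86664033, -0.36775238, -0.33718352, -0.46183875],
       [-0.31326961,  0.12491275, -0.94141327,  1.47992447],
       [ 0.        ,  0.        ,  0.        ,  1.        ]]))
top (np.float64(485.25474170856285), 320.31820262126666, 242.31848235806712, array([[ 0.01816185, -0.99970761,  0.01596407, -0.14224408],
       [-0.98764454, -0.02042383, -0.15537416,  0.58075662],
       [ 0.15565478, -0.01294494, -0.98772669,  1.13381489],
       [ 0.        ,  0.        ,  0.        ,  1.        ]]))
```

View pics/scene0.png

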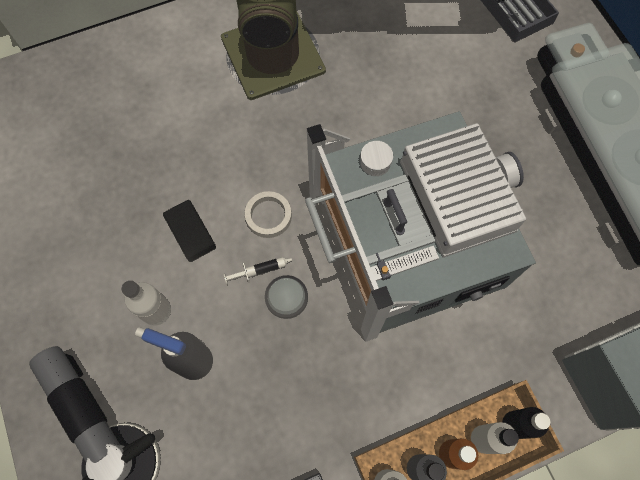

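View pics/top0.png

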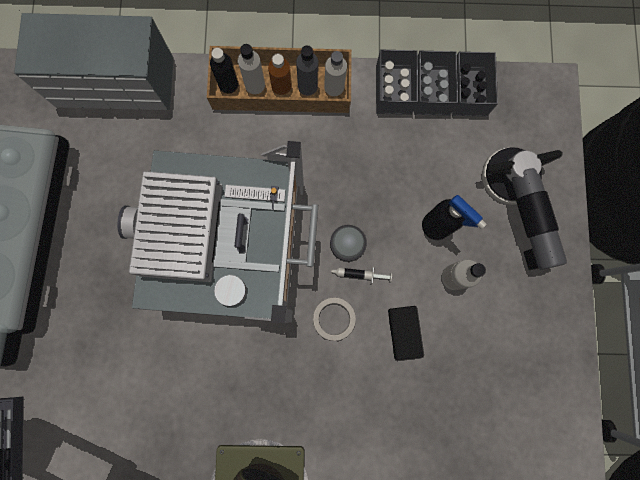

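```bash
python3 - <<'E'
from h import *
names=["cure","sash","sash_grip","shutter","shutter_grip","shutter_edge","index_mark","lamp_head","tin"]
for n in ["top","scene"]:
    z=np.load(f"pics/{n}0.npz"); P=cloud(n,z["d"]); vis=z["im"].copy()
    for q in names:
        try: r=search_frame(q,n)
        except Exception as e: print(q,e); continue
        for k in r[:2]:
            l,t,w,h=k["rect"]; u,v=int(l+w/2),int(t+h/2)
            print(n,q,round(k["p"],2),[round(x) for x in k["rect"]],P[min(v,479),min(u,639)].round(3))
E
```

```text
top cure 0.6 [122, 143, 199, 178] [0.58  0.084 0.195]
top sash 0.62 [278, 160, 41, 147] [ 0.611 -0.075  0.   ]
top sash 0.54 [120, 142, 196, 180] [0.579 0.088 0.198]
top sash_grip 0.64 [276, 160, 39, 145] [ 0.616 -0.067 -0.001]
top shutter 0.95 [218, 203, 34, 57] [0.58  0.054 0.198]
top shutter_grip 0.71 [211, 207, 40, 54] [0.576 0.063 0.196]
top shutter_grip 0.43 [388, 306, 38, 56] [ 0.368 -0.34   0.036]
top shutter_edge 0.83 [214, 206, 38, 54] [0.576 0.058 0.198]
top index_mark 0.48 [270, 186, 12, 22] [ 0.656 -0.031  0.208]
top lamp_head 0.9 [118, 142, 200, 180] [0.577 0.09  0.196]
top tin 0.73 [216, 277, 30, 30] [ 0.4   -0.116  1.212]
scene cure 0.68 [306, 111, 231, 228] [0.61  0.077 0.196]
scene sash 0.7 [306, 146, 73, 165] [ 0.56  -0.064  0.204]
scene sash_grip 0.69 [303, 138, 76, 174] [ 0.554 -0.063  0.207]
scene sash_grip 0.38 [266, 277, 42, 39] [ 0.599 -0.202  0.043]
scene shutter 0.82 [380, 182, 50, 63] [0.575 0.058 0.194]
scene shutter_grip 0.58 [377, 182, 55, 63] [0.578 0.057 0.197]
scene shutter_edge 0.91 [379, 185, 51, 59] [0.578 0.057 0.197]
scene shutter_edge 0.17 [306, 139, 74, 173] [ 0.562 -0.063  0.223]
scene index_mark 0.7 [381, 253, 9, 28] [ 0.663 -0.025  0.221]
scene index_mark 0.69 [307, 111, 232, 231] [0.613 0.08  0.194]
scene lamp_head 0.98 [305, 113, 230, 227] [0.611 0.074 0.196]
scene tin 0.56 [360, 139, 31, 42] [0.463 0.046 0.226]
```

```bash
python3 - <<'E'
from h import *
for n,(x0,y0,x1,y1) in {"top":(120,140,330,330),"scene":(290,110,540,340)}.items():
    z=np.load(f"pics/{n}0.npz"); c=z["im"][y0:y1,x0:x1]; s=3 if n=="top" else 2.5
    cv2.imwrite(f"pics/{n}0z.png",cv2.resize(c,None,fx=s,fy=s,interpolation=cv2.INTER_CUBIC)[:,:,::-1])
    P=cloud(n,z["d"])
    # roof points
    m=(abs(P[...,2]-.19)<.004)&(P[...,0]>.3); print(n,m.sum(), P[...,2].max())
    L=(abs(P[...,2]-.275)<.004); q=P[L][:,:2].astype(np.float32); r=cv2.minAreaRect(q); print("lamp",L.sum(),r)
E
```

```text
top 10575 1.2124045973260598
lamp 1479 ((0.6057100296020508, 0.0633479654788971), (0.3793882131576538, 0.3314826786518097), 69.48650360107422)
scene 10440 1.2367334656869249
lamp 2161 ((0.6002992391586304, 0.07905168831348419), (0.3714543581008911, 0.35178259015083313), 77.14517974853516)
```

View pics/top0z.png

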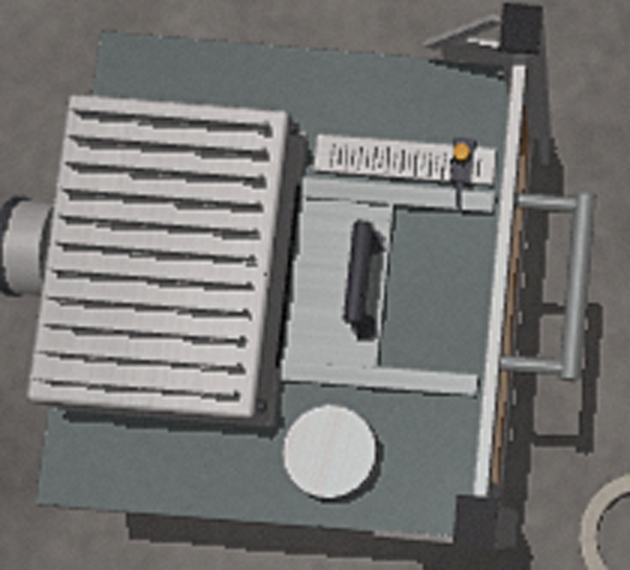

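View pics/scene0z.png

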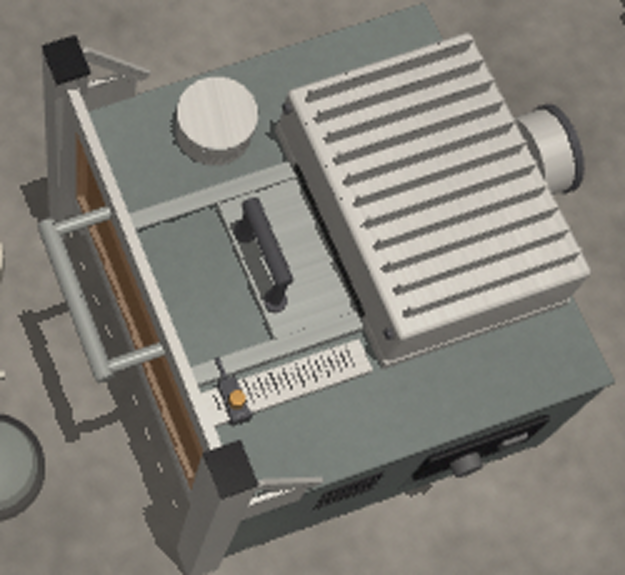

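```bash
python3 - <<'E'
from h import *
from scipy.optimize import minimize
# chamber pose: box roof region fit in cloud: points with z .185-.3 within bounds
for n in ["top","scene"]:
    z=np.load(f"pics/{n}0.npz"); P=cloud(n,z["d"]).reshape(-1,3)
    lm=P[(P[:,2]>.262)&(P[:,2]<.282)&(P[:,0]>.4)&(P[:,0]<.8)&(P[:,1]>.05)&(P[:,1]<.3)][:,:2]
    # robust rect fit: trim
    best=None
    for a in np.arange(-20,20,.5):
        for b in [0]:
            t=np.radians(a); R=np.array([[np.cos(t),-np.sin(t)],[np.sin(t),np.cos(t)]]); q=lm@R
            lo=np.percentile(q,1,0);hi=np.percentile(q,99,0)
            A=np.prod(hi-lo)
            if best is None or A<best[0]: best=(A,a,lo,hi,R@((lo+hi)/2))
    print(n,len(lm),best)
E
```

```text
top 2302 (np.float64(0.030480365173856216), np.float64(-3.5), array([0.47855579, 0.13757046]), array([0.66092647, 0.3047046 ]), array([0.58217857, 0.1859432 ]))
scene 3750 (np.float64(0.030544007698191104), np.float64(-3.5), array([0.47972291, 0.137313  ]), array([0.66252445, 0.30440135]), array([0.58354143, 0.18557897]))
```

```bash
cat > fit.py <<'E'
from h import *
from scipy.optimize import least_squares
T=lambda l:[(a/3+120,b/3+140) for a,b in l]
S=lambda l:[(a/2.5+290,b/2.5+110) for a,b in l]
# chamber pts : (x,y,z)
# lamp corners: rear/front; lx unknown centre
obs=[]
def lamp(sx,sy): return ('L',sx*.075,sy*.105,.275)
for n,pts in (("top",T([(70,97),(288,110),(250,415),(30,402)])),("scene",S([(470,37),(288,92),(400,340),(590,270)]))):
    order=[(1,-1),(-1,-1),(-1,1),(1,1)] if n=="top" else [(1,1),(-1,1),(-1,-1),(1,-1)]
    for (sx,sy),p in zip(order,pts): obs.append((n,lamp(sx,sy),p))
obs+=[("top",('C',.15,-.17,.19),T([(102,32)])[0]),("top",('C',.15,.17,.19),T([(38,503)])[0])]
obs+=[("scene",('C',.15,.17,.19),S([(428,5)])[0]),("scene",('C',.15,-.17,.19),S([(613,382)])[0])]
gx=-.161
obs+=[("top",('C',gx,-.162,.302),T([(522,29)])[0]),("top",('C',gx,.162,.302),T([(478,518)])[0])]
obs+=[("scene",('C',gx,.162,.302),S([(66,60)])[0]),("scene",('C',gx,-.162,.302),S([(230,468)])[0])]
# bow ends (home)
M={n:model(n) for n in("top","scene")}
def W(p,c):
    x,y,a=p[:3]; ca,sa=np.cos(a),np.sin(a); c=np.asarray(c,float)
    return np.array([x+ca*c[0]-sa*c[1],y+sa*c[0]+ca*c[1],c[2]])
def res(p):
    r=[]
    for n,(k,a,b,z),px in obs:
        c=(a+(p[3] if k=='L' else 0),b,z)
        r+=list(proj(n,W(p,c),M[n])[0]-px)
    return np.array(r)
if __name__=="__main__":
    s=least_squares(res,[.6,.1,1.57,.075],loss="soft_l1"); p=s.x
    print(p,np.degrees(p[2])); print(res(p).reshape(-1,2).round(1))
    np.save("pose.npy",p)
E
python3 fit.py
```

```text
[0.57894417 0.09902736 1.51024969 0.06214993] 86.53093311716869
[[-1.1 -5.4]
 [ 1.4 -3.6]
 [ 1.8 -0.4]
 [-2.6 -2.3]
 [-0.7 -6.7]
 [-2.7 -4.7]
 [-1.3 -1.9]
 [ 1.7 -1. ]
 [-0.1 -0.7]
 [-0.4 -1.4]
 [-1.9  0.2]
 [-0.6 -0. ]
 [-0.6 -2.6]
 [-1.2  1.1]
 [-0.6 -1.3]
 [ 0.1  1.6]]
```

```bash
sed -i 's/c=(a+(p\[3\] if k==.L. else 0),b,z)/c=(a+(p[3] if k=="L" else 0),b+(p[4] if k=="L" else 0),z)/; s/1.57,.075\]/1.57,.075,0]/' fit.py; python3 fit.py
cat > tri.py <<'E'
from fit import *
p=np.load("pose.npy")
def toC(w):
    ca,sa=np.cos(p[2]),np.sin(p[2]); d=np.array(w)-[p[0],p[1],0]; return np.array([ca*d[0]+sa*d[1],-sa*d[0]+ca*d[1],d[2]])
def tri(a,b):
    f=lambda X:np.r_[proj("top",X,M["top"])[0]-a,proj("scene",X,M["scene"])[0]-b]
    s=least_squares(f,[.58,.0,.2]); return s.x,abs(s.fun).max()
if __name__=="__main__":
  for nm,a,b in [("sash end-",(588,195),(103,372)),("sash end+",(572,377),(48,225)),("sash mid",(580,286),(75,298)),
   ("bow-",(363,225),(282,280)),("bow+",(354,322),(250,205)),("bow mid",(358,272),(266,242)),
   ("edge-",(393,207),(272,338)),("edge+",(378,368),(217,203)),("tip",(460,208),(217,360)),("screw",(462,151),(237,398)),("tin",(331,450),(217,113))]:
    x,e=tri(T([a])[0],S([b])[0]); print(nm,x.round(4),toC(x).round(4),round(e,2))
E
python3 tri.py
```

```text
[ 5.78488771e-01  9.90400065e-02  1.51058822e+00  6.20438537e-02
 -1.49929053e-03] 86.55032960047845
[[-1.  -5.8]
 [ 1.5 -4.1]
 [ 2.  -0.9]
 [-2.4 -2.8]
 [-0.5 -6.2]
 [-2.6 -4.2]
 [-1.1 -1.3]
 [ 1.9 -0.5]
 [-0.1 -0.5]
 [-0.4 -1.2]
 [-2.  -0. ]
 [-0.7 -0.3]
 [-0.6 -2.4]
 [-1.2  1.3]
 [-0.8 -1.4]
 [ 0.   1.4]]
sash end- [ 0.6251 -0.1163  0.2642] [-0.2122 -0.0594  0.2642] 0.87
sash end+ [ 0.504  -0.1078  0.254 ] [-0.2109  0.0619  0.254 ] 1.08
sash mid [ 0.5646 -0.112   0.2569] [-0.2115  0.0011  0.2569] 0.99
bow- [0.6055 0.0343 0.2425] [-0.063  -0.0309  0.2425] 0.07
bow+ [0.5402 0.0396 0.2353] [-0.0617  0.0346  0.2353] 0.56
bow mid [0.5735 0.0368 0.2405] [-0.0624  0.0012  0.2405] 0.2
edge- [0.6296 0.0213 0.1934] [-0.0745 -0.0557  0.1934] 0.19
edge+ [0.5139 0.0283 0.1951] [-0.0745  0.0602  0.1951] 0.81
tip [ 0.6298 -0.0253  0.196 ] [-0.121  -0.0587  0.196 ] 0.85
screw [ 0.6665 -0.0276  0.2143] [-0.1212 -0.0955  0.2143] 0.53
tin [0.4545 0.0537 0.2197] [-0.0527  0.121   0.2197] 0.58
```

```bash
cat > plan.py <<'E'
from h import *
from scipy.spatial.transform import Rotation as Ro
p=np.load("pose.npy")
def goalR(flip):
    zx=np.array([np.cos(p[2]),np.sin(p[2]),0])*(1 if not flip else -1); x=np.array([0,0,-1.]); y=np.cross(zx,x)
    return Ro.from_matrix(np.c_[x,y,zx])
def rep(goal,flip):
    s=bot.observe(); R=Ro.from_euler("xyz",s["orientation"],degrees=True)
    print("t",round(s["time_s"],2),"pos",s["ee_pos"].round(4),"J",s["joints"].round(1),"F",s["wrist_force"].round(1),"w",round(s["width"],4))
    print("now tool axes\n",R.as_matrix().round(3))
    print("rotvec tool units",((R.inv()*goalR(flip)).as_rotvec(degrees=True)/10).round(3))
    d=np.array(goal)-s["ee_pos"]
    print("shift units now axes",(R.inv().apply(d)/.025).round(2)," goal axes",(goalR(flip).inv().apply(d)/.025).round(2))
E
python3 - <<'E'
from plan import *
for f in (0,1): rep([.5646,-.112,.36],f)
E
```

```text
t 1.0 pos [0.1649 0.5509 0.1958] J [69.1 17.6 86.3 -0.  76.1 -4.2] F [ 0.8  0.1 -0.7] w 0.0856
now tool axes
 [[ 0.    -0.958  0.287]
 [ 0.     0.287  0.958]
 [-1.    -0.     0.   ]]
rotvec tool units [-1.321  0.     0.   ]
shift units now axes [ -6.57 -22.92 -20.82]  goal axes [ -6.57 -17.55 -25.51]
t 1.0 pos [0.1649 0.5509 0.1958] J [69.1 17.6 86.3 -0.  76.1 -4.2] F [ 0.8  0.1 -0.7] w 0.0856
now tool axes
 [[ 0.    -0.958  0.287]
 [ 0.     0.287  0.958]
 [-1.    -0.     0.   ]]
rotvec tool units [ 1.6679e+01  0.0000e+00 -1.0000e-03]
shift units now axes [ -6.57 -22.92 -20.82]  goal axes [-6.57 17.55 25.51]
```

Call:
{"api": "drive_tool", "payload": {"targets": "-1 0 0 -0.66 0 0; -1 0 0 -0.66 0 0; -1 -0.6 -0.9 0 0 0; -1 -0.6 -0.9 0 0 0; -1 -0.6 -0.9 0 0 0; -1 -0.6 -0.9 0 0 0; -1 -0.6 -0.9 0 0 0; 0 -0.6 -0.9 0 0 0", "fingers": 45, "force": 40}}

```text
time_s: 2.0
ee_pos: [0.2477, 0.4109, 0.3733]
orientation: [-33.7, 89.7, 52.9]
wrist_force: [0.1, 0.1, 0.7]
width: 0.0454
```

Call:
{"api": "drive_tool", "payload": {"targets": "0 -0.6 -0.9 0 0 0; 0 -0.6 -0.9 0 0 0; 0 -0.6 -0.9 0 0 0; 0 -0.6 -0.9 0 0 0; 0 -0.6 -0.9 0 0 0; 0 -0.6 -0.9 0 0 0; 0 -0.6 -0.9 0 0 0; 0 -0.6 -0.9 0 0 0"}}

```text
time_s: 3.0
ee_pos: [0.3558, 0.2229, 0.3709]
orientation: [-65.2, 90.0, 21.3]
wrist_force: [0.2, 0.1, -0.0]
width: 0.0447
```

```bash
python3 - <<'E'
from plan import *
rep([.5646,-.112,.34],0)
E
```

```text
t 3.0 pos [0.3558 0.2229 0.3709] J [ 26.3  -0.8  84.2  -0.   96.5 -60.2] F [ 0.2  0.1 -0. ] w 0.0447
now tool axes
 [[ 0.    -0.998  0.06 ]
 [ 0.     0.06   0.998]
 [-1.    -0.     0.   ]]
rotvec tool units [-0.001  0.001  0.002]
shift units now axes [  1.24  -9.15 -12.87]  goal axes [  1.24  -9.14 -12.87]
```

Call:
{"api": "drive_tool", "payload": {"targets": "0 -0.7 -1 0 0 0; 0 -0.7 -1 0 0 0; 0 -0.7 -1 0 0 0; 0 -0.7 -1 0 0 0; 0 -0.7 -1 0 0 0; 0 -0.7 -1 0 0 0; 0 -0.7 -1 0 0 0; 0 -0.7 -1 0 0 0"}}

```text
time_s: 4.0
ee_pos: [0.4835, 0.0148, 0.3709]
orientation: [-66.2, 90.0, 20.3]
wrist_force: [-0.1, 0.2, 0.5]
width: 0.0447
```

Call:
{"api": "drive_tool", "payload": {"targets": "0 -0.7 -1 0 0 0; 0 -0.7 -1 0 0 0; 0 -0.7 -1 0 0 0; 0 -0.7 -1 0 0 0; 0 -0.7 -0.85 0 0 0; 0.4 0 0 0 0 0; 0 0 0 0 0 0; 0 0 0 0 0 0"}}

```text
time_s: 5.0
ee_pos: [0.5625, -0.1098, 0.3609]
orientation: [45.4, 90.0, 132.0]
wrist_force: [-0.0, -0.4, -0.3]
width: 0.0448
```

```bash
python3 - <<'E'
from plan import *
rep([.5646,-.112,.34],0)
M=model("wrist"); im,d=camera("wrist"); np.savez("pics/w1.npz",im=im,d=d); cv2.imwrite("pics/w1.png",im[:,:,::-1])
P=cloud("wrist",d,M)
im2,d2=camera("scene");cv2.imwrite("pics/s1.png",im2[:,:,::-1])
s=bot.observe()["ee_pos"]
for q in [(.5646,-.112,.257),(.5046,-.108,.257),(.6246,-.116,.257)]: print(proj("wrist",q,M).round(0))
m=(abs(P[...,2]-.262)<.006)&(P[...,1]<-.095)&(P[...,1]>-.13)&(d>0); q=P[m]; print(len(q)); 
if len(q): print(np.percentile(q,[2,50,98],axis=0).round(4))
E
```

```text
t 5.0 pos [ 0.5625 -0.1098  0.3609] J [ -15.3   12.9   69.7    0.    97.4 -101.9] F [-0.  -0.4 -0.3] w 0.0448
now tool axes
 [[-0.    -0.998  0.06 ]
 [ 0.     0.06   0.998]
 [-1.     0.     0.   ]]
rotvec tool units [ 0.004  0.002 -0.002]
shift units now axes [ 0.84 -0.09 -0.09]  goal axes [ 0.84 -0.09 -0.08]
[[314. 230.]]
[[314. 138.]]
[[313. 311.]]
4241
[[ 0.5052 -0.1204  0.2576]
 [ 0.5613 -0.111   0.2631]
 [ 0.6249 -0.0969  0.2653]]
```

View pics/w1.png

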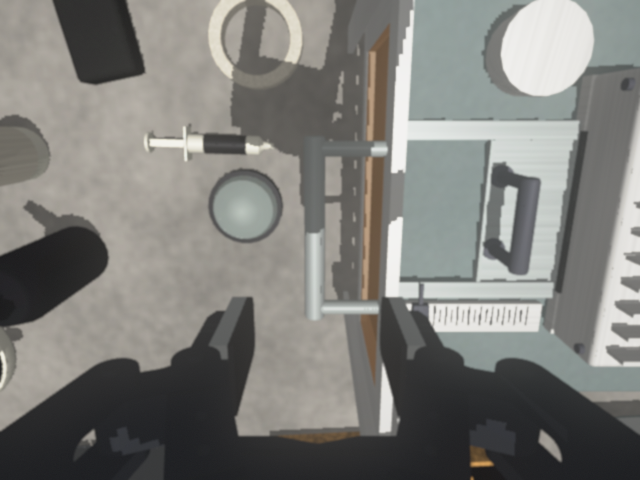

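View pics/s1.png

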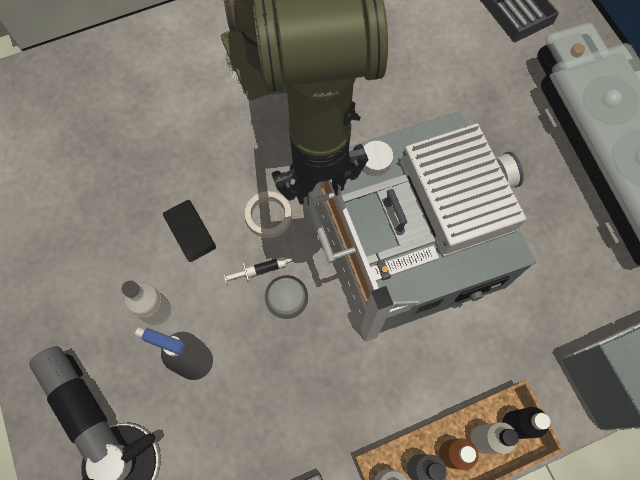

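Call:
{"api": "drive_tool", "payload": {"targets": "0 0 -0.08 0 0 0; 0.5 -0.1 0 0 0 0; 0.6 0 0 0 0 0; 0.6 0 0 0 0 0; 0.6 0 0 0 0 0; 0.5 0 0 0 0 0; 0.3 0 0 0 0 0; 0.2 0 0 0 0 0", "fingers": 0}}

```text
time_s: 6.1
ee_pos: [0.5656, -0.1128, 0.2779]
orientation: [110.5, 90.0, -162.9]
wrist_force: [-0.3, 0.3, -0.2]
width: 0.0001
```

Call:
{"api": "drive_tool", "payload": {"targets": "0.2 0 0 0 0 0; 0.3 0 0 0 0 0; 0.4 0 0 0 0 0; 0.4 0 0 0 0 0; 0.4 0 0 0 0 0; 0.4 0 0 0 0 0; 0.4 0 0 0 0 0; 0.3 0 0 0 0 0"}}

```text
time_s: 7.1
ee_pos: [0.5655, -0.1128, 0.2085]
orientation: [-106.0, 90.0, -19.4]
wrist_force: [-1.6, 0.6, 5.0]
width: 0.0001
```

```bash
python3 - <<'E'
from plan import *
rep([.5646,-.112,.173],0)
im2,d2=camera("top");cv2.imwrite("pics/t2.png",im2[140:330,120:330,::-1].repeat(3,0).repeat(3,1))
im,d=camera("wrist"); cv2.imwrite("pics/w2.png",im[:,:,::-1])
E
```

```text
t 7.1 pos [ 0.5655 -0.1128  0.2085] J [ -15.5   17.2   85.    -0.    77.8 -102. ] F [-1.6  0.6  5. ] w 0.0001
now tool axes
 [[ 0.    -0.998  0.06 ]
 [-0.     0.06   0.998]
 [-1.    -0.    -0.   ]]
rotvec tool units [-0.001 -0.001  0.002]
shift units now axes [1.42 0.04 0.03]  goal axes [1.42 0.04 0.03]
```

View pics/w2.png

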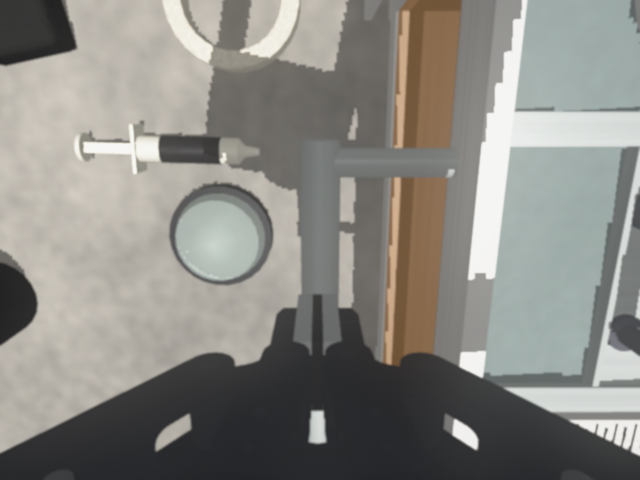

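Call:
{"api": "drive_tool", "payload": {"targets": "0.3 0 0 0 0 0; 0.3 0 0 0 0 0; 0.3 0 0 0 0 0; 0.3 0 0 0 0 0; 0.15 0 0 0 0 0; 0.1 0 0 0 0 0; 0 0 0 0 0 0; 0 0 0 0 0 0"}}

```text
time_s: 8.2
ee_pos: [0.5658, -0.1129, 0.1722]
orientation: [-101.5, 90.0, -14.9]
wrist_force: [0.3, 0.1, 2.1]
width: -0.0
```

Call:
{"api": "drive_tool", "payload": {"targets": "0.05 0 0 0 0 0; 0.05 0 0 0 0 0; 0 0 0 0 0 0; 0 0 0 0 0 0; 0 0 0 0 0 0; 0 0 0 0 0 0; 0 0 0 0 0 0; 0 0 0 0 0 0"}}

```text
time_s: 9.2
ee_pos: [0.5658, -0.1128, 0.1698]
orientation: [-97.8, 90.0, -11.3]
wrist_force: [-0.7, -0.4, 5.4]
width: -0.0002
```

```bash
python3 - <<'E'
from plan import *
rep([.5646,-.112,.173],0)
E
```

```text
t 9.2 pos [ 0.5658 -0.1128  0.1698] J [ -15.5   18.9   88.3    0.    72.8 -102. ] F [-0.7 -0.4  5.4] w -0.0002
now tool axes
 [[ 0.001 -0.998  0.06 ]
 [-0.     0.06   0.998]
 [-1.    -0.001 -0.   ]]
rotvec tool units [-0.001 -0.     0.003]
shift units now axes [-0.13  0.05  0.03]  goal axes [-0.13  0.05  0.03]
```

Call:
{"api": "drive_tool", "payload": {"targets": "0.05 0 0 0 0 0; 0.05 0 0 0 0 0; 0.05 0 0 0 0 0; 0 0 0 0 0 0; 0 0 0 0 0 0; 0 0 0 0 0 0; 0 0 0 0 0 0; 0 0 0 0 0 0"}}

```text
time_s: 10.2
ee_pos: [0.5657, -0.1129, 0.1658]
orientation: [-104.7, 90.0, -18.2]
wrist_force: [1.1, -0.2, 3.6]
width: -0.0
```

```bash
python3 - <<'E'
from plan import *
for n in("wrist","scene","top"):
    M=model(n); im,d=camera(n); np.savez(f"pics/{n}3.npz",im=im,d=d); cv2.imwrite(f"pics/{n}3.png",im[:,:,::-1])
    P=cloud(n,d,M); m=(P[...,1]<-.09)&(P[...,1]>-.13)&(d>0)&(P[...,2]<.25)&(P[...,2]>.1)&(abs(P[...,0]-.5658)<.06)&(abs(P[...,0]-.5658)>.025); q=P[m]; print(n,len(q))
    if len(q): print(np.percentile(q,[2,50,90,98],axis=0).round(4))
    if n=="scene": cv2.imwrite("pics/s3z.png",cv2.resize(im[110:340,290:540],None,fx=2.5,fy=2.5)[:,:,::-1])
E
```

```text
wrist 5514
[[ 0.5066 -0.1173  0.1956]
 [ 0.52   -0.1084  0.2003]
 [ 0.5397 -0.0964  0.2017]
 [ 0.6171 -0.0913  0.2023]]
scene 180
[[ 0.5916 -0.1207  0.1956]
 [ 0.614  -0.1126  0.2004]
 [ 0.6237 -0.0985  0.204 ]
 [ 0.6252 -0.092   0.2051]]
top 138
[[ 0.5062 -0.1161  0.1951]
 [ 0.5191 -0.1078  0.1999]
 [ 0.537  -0.0957  0.203 ]
 [ 0.5404 -0.0914  0.2051]]
```

View pics/wrist3.png

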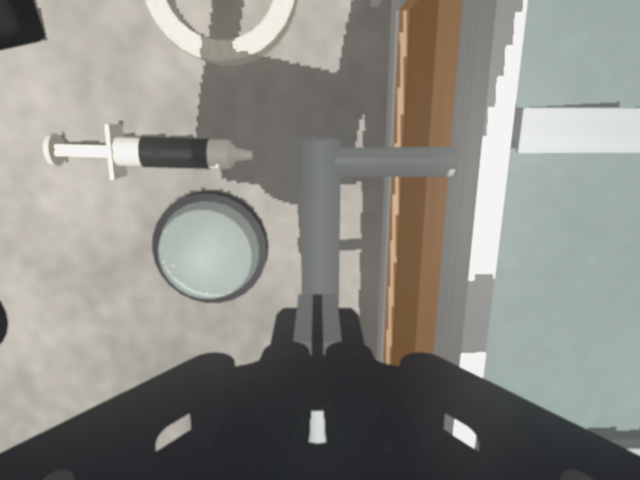

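View pics/s3z.png

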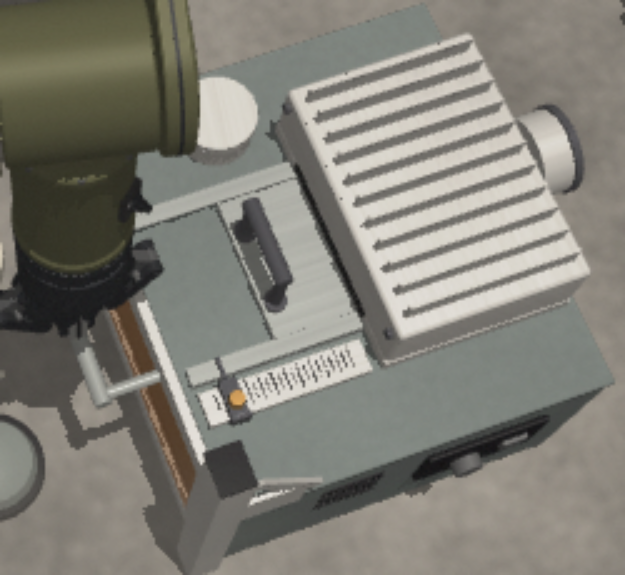

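```bash
python3 - <<'E'
from plan import *
z=np.load("pics/wrist3.npz"); M=model("wrist"); P=cloud("wrist",z["d"],M)
for u,v in [(320,200),(320,285),(305,300),(332,300),(318,300),(305,330),(332,330),(318,340),(290,320),(350,320),(318,425)]: print(u,v,P[v,u].round(4))
s=bot.observe(); print(s["ee_pos"],proj("wrist",s["ee_pos"],M))
E
```

```text
320 200 [ 0.5228 -0.1092  0.2012]
320 285 [ 0.5534 -0.111   0.201 ]
305 300 [ 0.5547 -0.1162  0.2106]
332 300 [ 0.5554 -0.1072  0.2103]
318 300 [ 0.555  -0.1119  0.2106]
305 330 [ 0.5554 -0.1157  0.2309]
332 330 [ 0.555  -0.1079  0.2325]
318 340 [ 0.5553 -0.112   0.2373]
290 320 [ 0.5579 -0.121   0.2185]
350 320 [ 0.5596 -0.1018  0.2176]
318 425 [ 0.6114 -0.1153  0.202 ]
[ 0.56574423 -0.11286614  0.16586417] [[316.96308119 281.96447795]]
```

```bash
python3 - <<'E'
from plan import *
from scipy.spatial.transform import Rotation as Ro
z=np.load("pics/wrist3.npz"); M=model("wrist"); d3=z["d"]
f=M[0]
# camera-frame points, then relative to TCP now
s=bot.observe(); T=M[3]; tcpc=T[:3,:3]@s["ee_pos"]+T[:3,3]; print("tcp in cam",tcpc, "tool x in cam",T[:3,:3]@[0,0,-1])
d1=np.load("pics/w1.npz")["d"]
for nm,d,pts in (("w1",d1,[(235,297),(245,300),(245,320),(225,330),(390,300),(400,320)]),("w3",d3,[(305,294),(305,298),(305,310),(305,340)])):
    for u,v in pts:
        c=np.array([(u-M[1])/f*d[v,u],(v-M[2])/f*d[v,u],d[v,u]]); w=T[:3,:3].T@(c-tcpc); print(nm,u,v,"rel TCP world-axes",w.round(4))
E
```

```text
tcp in cam [1.32240617e-05 1.76835184e-02 1.90223729e-01] tool x in cam [-1.02384862e-04 -2.72160338e-01  9.62251911e-01]
w1 235 297 rel TCP world-axes [-0.0122 -0.0274  0.0416]
w1 245 300 rel TCP world-axes [-0.0124 -0.0234  0.0451]
w1 245 320 rel TCP world-axes [-0.0099 -0.022   0.0551]
w1 225 330 rel TCP world-axes [-0.0122 -0.0258  0.0659]
w1 390 300 rel TCP world-axes [-0.0094  0.0251  0.0451]
w1 400 320 rel TCP world-axes [-0.0091  0.0258  0.0594]
w3 305 294 rel TCP world-axes [-0.008  -0.0039  0.0322]
w3 305 298 rel TCP world-axes [-0.0113 -0.0034  0.0436]
w3 305 310 rel TCP world-axes [-0.0107 -0.0032  0.0519]
w3 305 340 rel TCP world-axes [-0.0109 -0.0026  0.0719]
```

Call:
{"api": "drive_tool", "payload": {"targets": "0.2 0 0 0 0 0; 0.2 0 0 0 0 0; 0.2 0 0 0 0 0; 0.2 0 0 0 0 0; 0.1 0 0 0 0 0; 0.05 0 0 0 0 0; 0.05 0 0 0 0 0; 0 0 0 0 0 0"}}

```text
time_s: 11.35
ee_pos: [0.5657, -0.1128, 0.1409]
orientation: [-104.3, 90.0, -17.8]
wrist_force: [0.7, -0.9, 4.3]
width: 0.0002
```

Call:
{"api": "drive_tool", "payload": {"targets": "0.05 0 0 0 0 0; 0.05 0 0 0 0 0; 0.05 0 0 0 0 0; 0.05 0 0 0 0 0; 0 0 0 0 0 0; 0 0 0 0 0 0; 0 0 0 0 0 0; 0 0 0 0 0 0"}}

```text
time_s: 12.35
ee_pos: [0.5659, -0.1129, 0.1373]
orientation: [-103.5, 89.9, -16.9]
wrist_force: [-0.9, 0.3, 12.0]
width: -0.0002
```

Call:
{"api": "drive_tool", "payload": {"targets": "0.05 0 0 0 0 0; 0.05 0 0 0 0 0; 0 0 0 0 0 0; 0 0 0 0 0 0; -0.2 0 0 0 0 0; -0.8 0 0 0 0 0; -1 0 0 0 0 0; -1 0 0 0 0 0"}}

```text
time_s: 13.35
ee_pos: [0.564, -0.1124, 0.2075]
orientation: [79.9, 89.8, 166.5]
wrist_force: [-0.4, -0.4, 0.1]
width: 0.0002
```

```bash
python3 - <<'E'
from plan import *
s=bot.observe(); print(s["ee_pos"],s["wrist_force"])
for n in("wrist","scene"):
    M=model(n); im,d=camera(n); np.savez(f"pics/{n}4.npz",im=im,d=d); cv2.imwrite(f"pics/{n}4.png",im[:,:,::-1])
    P=cloud(n,d,M); m=(P[...,1]<-.1)&(P[...,1]>-.125)&(d>0)&(P[...,2]<.2)&(P[...,2]>.1)&(abs(P[...,0]-.5658)<.06)&(abs(P[...,0]-.5658)>.025); q=P[m]; print(n,len(q))
    if len(q): print(np.percentile(q,[2,50,90,98],axis=0).round(4))
rep([.5735,.0368,.33],0)
E
```

```text
[ 0.56395464 -0.11244156  0.20745546] [-0.4482741  -0.40848816  0.06741154]
wrist 1993
[[ 0.5064 -0.1162  0.1672]
 [ 0.5221 -0.1092  0.172 ]
 [ 0.537  -0.1035  0.1734]
 [ 0.5401 -0.1011  0.174 ]]
scene 156
[[ 0.537  -0.1207  0.166 ]
 [ 0.6105 -0.1135  0.1722]
 [ 0.6228 -0.1059  0.1746]
 [ 0.6248 -0.1018  0.1766]]
t 13.45 pos [ 0.5665 -0.1131  0.21  ] J [ -15.5   17.1   84.9   -0.    77.8 -102. ] F [ 0.2  0.9 -0.4] w -0.0002
now tool axes
 [[ 0.003 -0.998  0.06 ]
 [-0.001  0.06   0.998]
 [-1.    -0.003 -0.001]]
rotvec tool units [-0.001 -0.004  0.016]
shift units now axes [-4.81  0.07  6.  ]  goal axes [-4.8   0.08  6.  ]
```

View pics/wrist4.png

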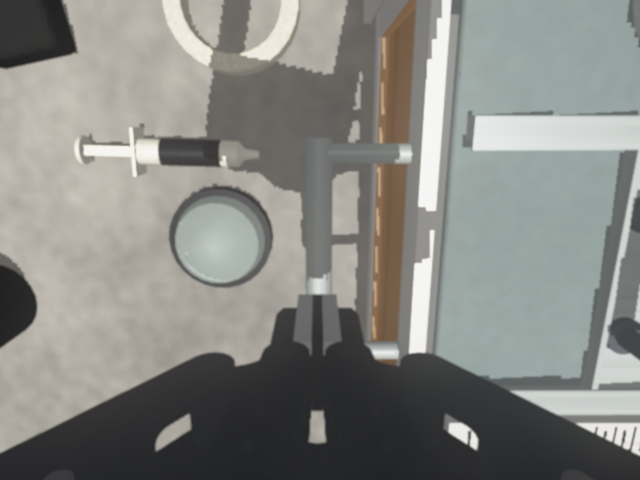

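Call:
{"api": "drive_tool", "payload": {"targets": "-1 0 0 0 0 0; -1 0 0 0 0 0; -1 0 0.7 0 0 0; -1 0 1 0 0 0; -0.8 0 1 0 0 0; 0 0.08 1 0 0 0; 0 0 1 0 0 0; 0 0 1 0 0 0", "fingers": 45}}

```text
time_s: 14.45
ee_pos: [0.5711, 0.0303, 0.326]
orientation: [93.4, 89.8, 180.0]
wrist_force: [-0.8, 0.9, 0.2]
width: 0.0455
```

Call:
{"api": "drive_tool", "payload": {"targets": "0 0 0.3 0 0 0; 0 0 0 0 0 0; 0 0 0 0 0 0; 0 0 0 0 0 0; 0 0 0 0 0 0; 0 0 0 0 0 0; 0 0 0 0 0 0; 0 0 0 0 0 0"}}

```text
time_s: 15.45
ee_pos: [0.5726, 0.037, 0.3284]
orientation: [-97.4, 90.0, -10.9]
wrist_force: [-0.1, -0.0, 0.1]
width: 0.0452
```

```bash
python3 - <<'E'
from plan import *
rep([.5735,.0368,.195],0)
M=model("wrist"); im,d=camera("wrist"); np.savez("pics/w5.npz",im=im,d=d,T=M[3]); cv2.imwrite("pics/w5.png",im[:,:,::-1])
s=bot.observe(); P=cloud("wrist",d,M)
for n,q in (("bow",(.5735,.0368,.243)),("edge",(.6296,.0213,.194)),("tip",(.6298,-.0253,.196))): print(n,proj("wrist",q,M).round(0))
r=P-s["ee_pos"]
g=(d<.175)&(d>0)
for lo,hi in ((.03,.045),(.045,.055),(.055,.07),(.07,.09),(.09,.12),(.12,.2)):
    m=g&(r[...,2]>lo)&(r[...,2]<hi)&(r[...,1]>0); 
    if m.sum(): print(lo,hi,m.sum(),"max lateral",np.percentile(r[...,1][m],99).round(4), "x",np.percentile(r[...,0][m],[1,99]).round(4))
E
```

```text
t 15.45 pos [0.5726 0.037  0.3284] J [ -0.5  13.4  73.4  -0.   93.2 -87.1] F [-0.1 -0.   0.1] w 0.0452
now tool axes
 [[ 0.    -0.998  0.06 ]
 [-0.     0.06   0.998]
 [-1.    -0.    -0.   ]]
rotvec tool units [-0.001 -0.     0.001]
shift units now axes [ 5.33 -0.04 -0.01]  goal axes [ 5.33 -0.04 -0.01]
bow [[317. 235.]]
edge [[301. 289.]]
tip [[241. 294.]]
0.03 0.045 260 max lateral 0.0317 x [-0.0096  0.012 ]
0.045 0.055 772 max lateral 0.0359 x [-0.0098  0.012 ]
0.055 0.07 1477 max lateral 0.0361 x [-0.0098  0.0119]
0.07 0.09 3692 max lateral 0.0539 x [-0.0118  0.0121]
0.09 0.12 22127 max lateral 0.0589 x [-0.0164  0.0122]
0.12 0.2 2442 max lateral 0.0529 x [-0.0191 -0.0086]
```

View pics/w5.png

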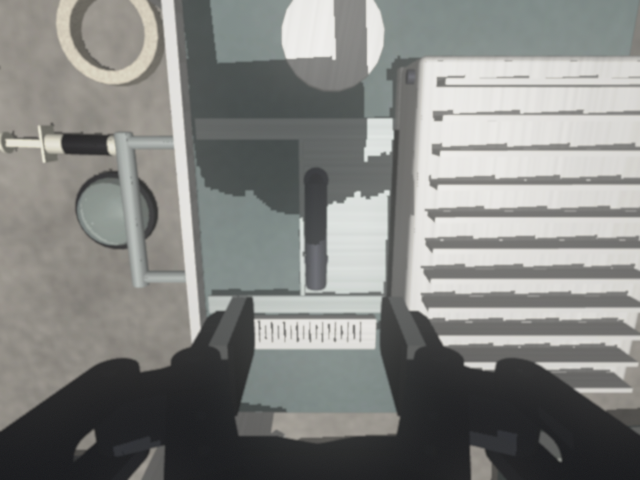

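Call:
{"api": "drive_tool", "payload": {"targets": "0.6 0 0 0 0 0; 0.8 0 0 0 0 0; 0.8 0 0 0 0 0; 0.8 0 0 0 0 0; 0.8 0 0 0 0 0; 0.6 0 0 0 0 0; 0.4 0 0 0 0 0; 0.3 0 0 0 0 0", "fingers": 30}}

```text
time_s: 16.5
ee_pos: [0.5727, 0.037, 0.2003]
orientation: [130.9, 90.0, -142.5]
wrist_force: [-0.8, -0.1, 0.6]
width: 0.0302
```

Call:
{"api": "drive_tool", "payload": {"targets": "0.2 0 0 0 0 0; 0 0 0 0 0 0; 0 0 0 0 0 0; 0 0 0 0 0 0; 0 0 0 0 0 0; 0 0 0 0 0 0; 0 0 0 0 0 0; 0 0 0 0 0 0", "fingers": 0, "force": 60}}

```text
time_s: 17.5
ee_pos: [0.5728, 0.0361, 0.1962]
orientation: [-157.1, 89.9, -70.5]
wrist_force: [-0.9, -5.7, 2.2]
width: 0.0115
```

```bash
python3 - <<'E'
from plan import *
rep([.5735,.0368,.195],0)
M=model("wrist"); im,d=camera("wrist"); cv2.imwrite("pics/w6.png",im[:,:,::-1])
im,d=camera("scene"); np.savez("pics/s6.npz",im=im,d=d); cv2.imwrite("pics/s6z.png",cv2.resize(im[110:340,290:540],None,fx=2.5,fy=2.5,interpolation=cv2.INTER_CUBIC)[:,:,::-1])
E
```

```text
t 17.5 pos [0.5728 0.0361 0.1962] J [ -0.5  17.5  86.4  -0.1  76.1 -87.1] F [-0.9 -5.7  2.2] w 0.0115
now tool axes
 [[ 0.001 -0.998  0.06 ]
 [-0.002  0.06   0.998]
 [-1.    -0.001 -0.002]]
rotvec tool units [-0.002 -0.009  0.004]
shift units now axes [ 0.05 -0.03  0.03]  goal axes [ 0.05 -0.03  0.03]
```

View pics/w6.png

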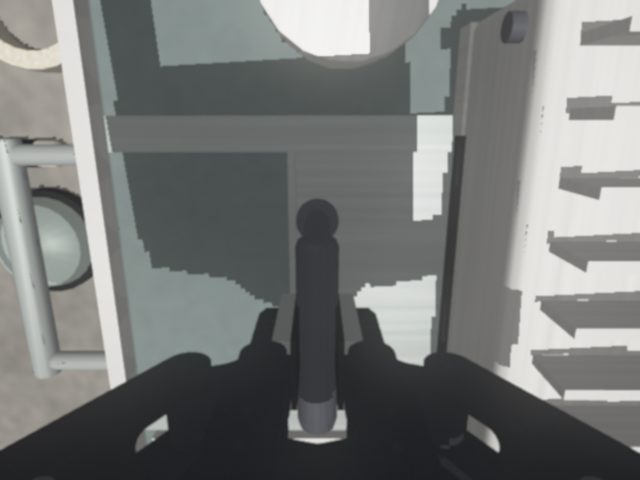

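View pics/s6z.png

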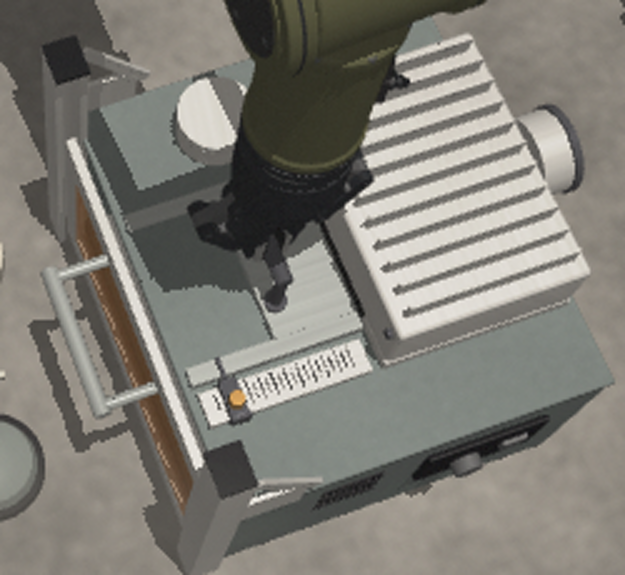

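Call:
{"api": "drive_tool", "payload": {"targets": "0 0 0 0 0 0; 0 0 0 0 0 0; 0 0 0 0 0 0; 0.1 0 0 0 0 0; 0.2 0 0 0 0 0; 0.1 0 0 0 0 0; 0 0 0 0 0 0; 0 0 0 0 0 0", "fingers": 30}}

```text
time_s: 18.6
ee_pos: [0.5727, 0.0371, 0.1858]
orientation: [-39.8, 90.0, 46.8]
wrist_force: [-0.1, 0.2, 0.1]
width: 0.0302
```

Call:
{"api": "drive_tool", "payload": {"targets": "0 0 0 0 0 0; 0 0 0 0 0 0; 0 0 0 0 0 0; 0 0 0 0 0 0; 0 0 0 0 0 0; 0 0 0 0 0 0; 0 0 0 0 0 0; 0 0 0 0 0 0", "fingers": 0, "force": 60}}

```text
time_s: 19.6
ee_pos: [0.5727, 0.0361, 0.1861]
orientation: [-161.4, 89.9, -74.8]
wrist_force: [0.1, -5.8, 2.3]
width: 0.0125
```

Call:
{"api": "drive_tool", "payload": {"targets": "0 0 -0.2 0 0 0; 0 0 -0.3 0 0 0; 0 0 -0.3 0 0 0; 0 0 -0.3 0 0 0; 0 0 -0.3 0 0 0; 0 0 -0.2 0 0 0; 0 0 -0.1 0 0 0; 0 0 0 0 0 0"}}

```text
time_s: 20.6
ee_pos: [0.5704, -0.002, 0.1861]
orientation: [-6.8, 89.6, 79.7]
wrist_force: [0.6, 7.2, 3.4]
width: 0.0123
```

```bash
cat > look.py <<'E'
from plan import *
import sys
k=sys.argv[1]
rep([.5735,.0368,.195],0)
for n in ("scene","top","wrist"):
    im,d=camera(n); np.savez(f"pics/{n}{k}.npz",im=im,d=d)
    x0,y0,x1,y1={"scene":(340,180,460,300),"top":(200,180,300,270),"wrist":(0,0,640,480)}[n]
    sc={"scene":5,"top":6,"wrist":1}[n]
    cv2.imwrite(f"pics/{n}{k}z.png",cv2.resize(im[y0:y1,x0:x1],None,fx=sc,fy=sc,interpolation=cv2.INTER_CUBIC)[:,:,::-1])
E
python3 look.py 7
```

```text
t 20.6 pos [ 0.5704 -0.002   0.1861] J [ -4.7  17.6  87.7   0.4  74.6 -91.3] F [0.6 7.2 3.4] w 0.0123
now tool axes
 [[ 0.001 -0.998  0.06 ]
 [ 0.006  0.06   0.998]
 [-1.    -0.001  0.006]]
rotvec tool units [-0.001  0.035  0.004]
shift units now axes [-0.35 -0.03  1.56]  goal axes [-0.36 -0.03  1.56]
```

View pics/scene7z.png

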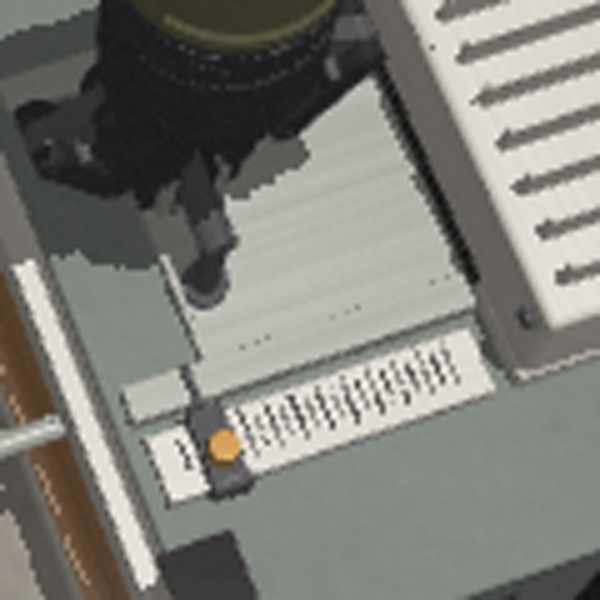

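View pics/top7z.png

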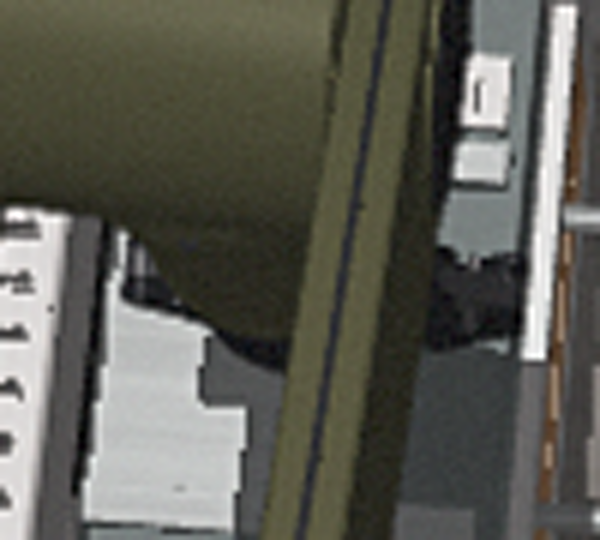

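View pics/wrist7z.png

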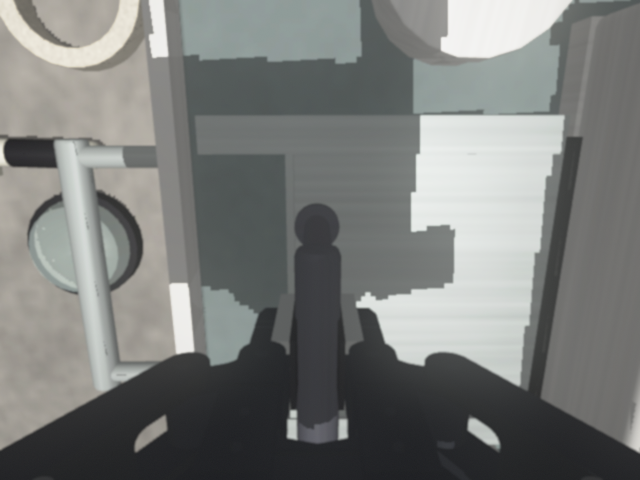

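```bash
cat > meas.py <<'E'
from tri import *
import sys
def plane(n,px,z):
    f,cx,cy,Tm=M[n]; R=Tm[:3,:3]; o=-R.T@Tm[:3,3]; r=R.T@np.array([(px[0]-cx)/f,(px[1]-cy)/f,1]); return toC(o+r*(z-o[2])/r[2])
if __name__=="__main__":
    k=sys.argv[1]; im=np.load(f"pics/scene{k}.npz")["im"]
    # rectify roof-plane patch to chamber coords: x from -.16..-.06 , y -.11..-.02 at 0.15mm/px
    sc=6000; xs=np.arange(-.15,-.05,1/sc); ys=np.arange(-.11,-.01,1/sc)
    X,Y=np.meshgrid(xs,ys); Wp=np.array([W(p,(0,0,0))]); ca,sa=np.cos(p[2]),np.sin(p[2])
    Q=np.stack([p[0]+ca*X-sa*Y,p[1]+sa*X+ca*Y,np.full_like(X,.1945)],-1).reshape(-1,3)
    uv=proj("scene",Q,M["scene"]).reshape(X.shape+(2,)).astype(np.float32)
    o=cv2.remap(im,uv[...,0],uv[...,1],cv2.INTER_CUBIC)
    for i in range(0,600,60): cv2.line(o,(i,0),(i,8),(255,0,0),1)
    cv2.imwrite(f"pics/rect{k}.png",o[:,:,::-1])
E
python3 meas.py 7
```

```text
(no output)
```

View pics/rect7.png

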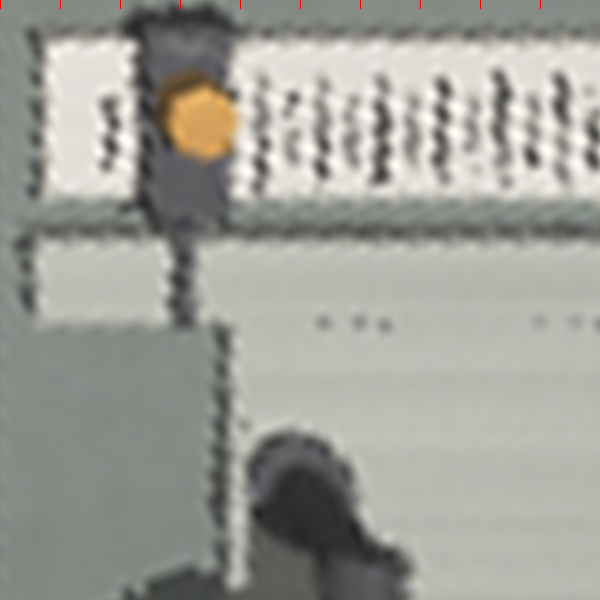

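Call:
{"api": "drive_tool", "payload": {"targets": "0 0 -0.1 0 0 0; 0 0 -0.1 0 0 0; 0 0 -0.08 0 0 0; 0 0 0 0 0 0; 0 0 0 0 0 0; 0 0 0 0 0 0; 0 0 0 0 0 0; 0 0 0 0 0 0"}}

```text
time_s: 21.75
ee_pos: [0.5701, -0.0085, 0.1861]
orientation: [-6.3, 89.6, 80.3]
wrist_force: [0.6, 8.9, 2.7]
width: 0.0121
```

```bash
python3 look.py 8; python3 meas.py 8
```

```text
t 21.75 pos [ 0.5701 -0.0085  0.1861] J [ -5.4  17.6  87.8   0.4  74.6 -92. ] F [0.6 8.9 2.7] w 0.0121
now tool axes
 [[ 0.001 -0.998  0.06 ]
 [ 0.007  0.06   0.998]
 [-1.    -0.001  0.007]]
rotvec tool units [0.001 0.038 0.004]
shift units now axes [-0.34 -0.03  1.82]  goal axes [-0.36 -0.03  1.82]
```

View pics/rect8.png

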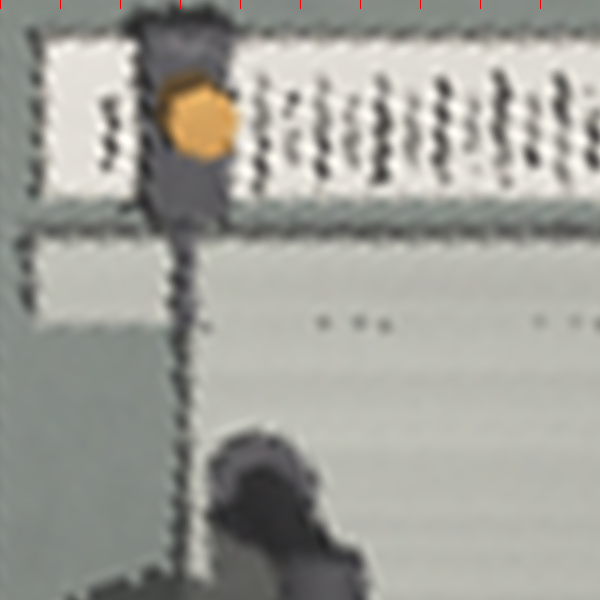

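Call:
{"api": "drive_tool", "payload": {"targets": "0 0 -0.01 0 0 0; 0 0 0 0 0 0; 0 0 0 0 0 0; 0 0 0 0 0 0; 0 0 0 0 0 0; 0 0 0 0 0 0; 0 0 0 0 0 0; 0 0 0 0 0 0"}}

```text
time_s: 22.9
ee_pos: [0.57, -0.0086, 0.1861]
orientation: [-6.0, 89.6, 80.5]
wrist_force: [0.1, 8.6, 2.4]
width: 0.0124
```

```bash
python3 look.py 9; python3 meas.py 9; python3 - <<'E'
from h import *
d=np.load("pics/scene9.npz")["d"]; P=cloud("scene",d)
m=(P[...,1]<-.1)&(P[...,1]>-.125)&(d>0)&(P[...,2]<.29)&(P[...,2]>.1)&(abs(P[...,0]-.5658)<.055); print(np.percentile(P[m],[2,50,90,98],axis=0).round(4))
a=np.load("pics/scene0.npz")["im"].astype(int);b=np.load("pics/scene9.npz")["im"]
cv2.imwrite("pics/scene9.png",b[:,:,::-1])
E
```

```text
t 22.9 pos [ 0.57   -0.0086  0.1861] J [ -5.4  17.6  87.8   0.4  74.6 -92.1] F [0.1 8.6 2.4] w 0.0124
now tool axes
 [[ 0.001 -0.998  0.06 ]
 [ 0.007  0.06   0.998]
 [-1.    -0.001  0.007]]
rotvec tool units [0.001 0.04  0.004]
shift units now axes [-0.34 -0.03  1.82]  goal axes [-0.36 -0.03  1.82]
[[ 0.5138 -0.1199  0.1668]
 [ 0.5679 -0.1121  0.1728]
 [ 0.6114 -0.1056  0.1755]
 [ 0.6197 -0.1025  0.177 ]]
```

View pics/rect9.png

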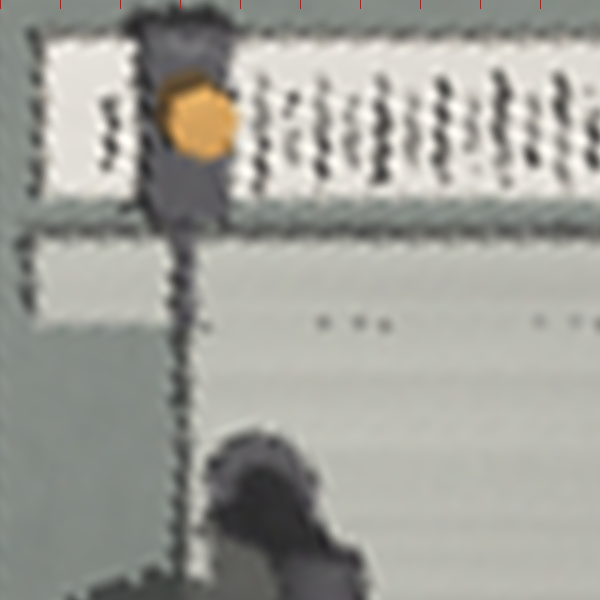

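View pics/scene9.png

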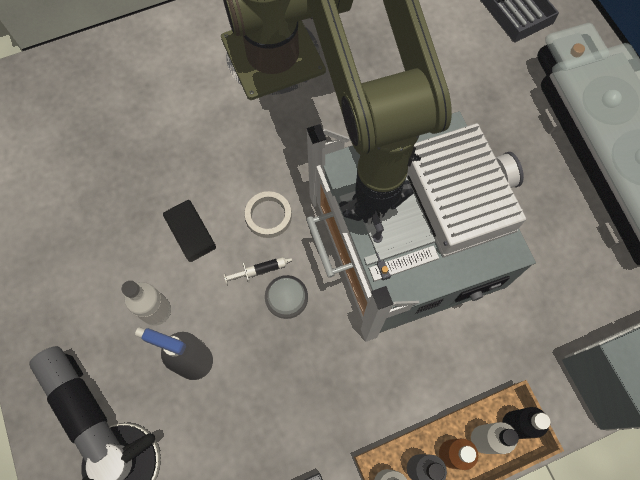

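The blade edge (rectified column about 181) is level with the pointer (about 183) and stays there. The sash bar's top is at 0.173 m, so the sash is down, and the loose things in view are where they started. I'm handing in.

```bash
python3 -c "
from rig import bot
print(bot.finish_job())"
```

```text
the job is handed in; nothing more can be done
None
```

I lowered the sash fully, then drew the shutter out to the index pointer. I handed the job in at about 23 s, with the gripper still holding the bow handle.

**Sash:** I pushed the bar down with closed fingers until it met its stop, with the force rising from about 4 N to 12 N. Afterwards the top of the bar was at 0.173 m in the wrist and scene cameras, which matches fully down. The last scene picture still gave 0.173 m.

**Shutter:** In the last scene picture, flattened to the roof plane, the blade edge and the pointer agreed within about 0.5 mm. Allowing for their different heights it is about 1 mm, against the 5 mm allowed. It held still for over a second, with the spring pulling about 8.6 N at the wrist.

**Loose things:** In the last scene picture those on the bench looked unmoved. The arm hid the tin there, but I last saw it in place in the wrist picture during the pull.

**What disagreed:**
- The real finger ends sit about 35 mm behind the reported TCP. I found this when the bar was still about 28 mm too high, so I set the later depths from it.
- The opening reads about 12 mm on the 14 mm bar. I gripped again about 10 mm lower before pulling, and it read the same afterwards. I saw no sign of slip.
- From the first pictures I estimated a draw of 46.5 mm. The tool moved about 45 mm, and I went by the final picture.

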